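Fit a snoot to a studio light's bayonet mount

ROBOT

A 6-joint arm with a two-finger parallel gripper is mounted at the origin on the work surface. World frame = base frame: x ahead of the robot, y to its left, z up, the work surface at z = 0. Lengths are in m, angles in degrees, forces in N, time in s.
With the tool pointing down it reaches from about 0.25 to 0.725 m from the base axis. Payload 9.7 kg.
Tool frame: the origin (TCP) lies on the centre line of the jaws, within the pads' length; the fingertips stand 19 mm ahead of it and the grasp point (between the pads) is the TCP (bot.tcp_to_tips is the z of the fingertips in the tool frame, in m); z points along the fingers, y is the line along which they close (so a half turn about z gives the same grasp; the last joint's range is limited). The gripper opens to 85 mm and grips with 20 to 120 N. Pads are 22 mm wide; open, the fingers measure 114 mm over their backs; the gripper's body (76 mm by 85 mm) begins 54 mm behind the grasp point. The pads swing forward as they close: fully open they stand 13 mm farther back than shut.
Start: joints at [65.432, 4.979, 10.078, 95.1, 0, 90], TCP at [0.229, 0.5, 0.25] pointing down, gripper open.
Joint ranges: [-179.16, 179.16], [-48.56, 103.87], [-65.8, 70.77], [-126.05, 130.52], [-82.76, 87.17], [-180, 180]. Speed limits (degrees/s): [127.2, 127.2, 147.25, 180, 180, 180].

INTERFACE

Orientations are given as [roll, pitch, yaw] about the fixed x, y, z axes, in that order (R = Rz(yaw) Ry(pitch) Rx(roll)).
In Python, from workcell import bot gives the robot as it stands. The module is installed in compiled form; this text tells all that it offers.
- The arm moves only by the tool play_rows, never from a script. Its argument "increments" is a list of rows, each an object with "slide": the shift along the tool's x, y, z in mm, a list of three; "angular": the turn, a rotation vector about the tool's x, y, z in degrees, a list of three; "claw": the opening, from -1 (shut) to 1 (fully open). In form: [{"slide": [x, y, z], "angular": [rx, ry, rz], "claw": claw}, ...]. A call has 1 to 8 rows; each row shifts and turns the commanded pose from where the row before left it, along the tool's axes as they then stand; what a row does not reach is not made up. A row lasts 1/10 s, in which the tool goes at most 50 mm and 8.59 degrees, less where a joint would pass 70% of its speed; a pose out of reach is approached as far as the arm can. A call is refused whole if a number of a shift passes 50 or a number of a turn 8.59, either way. A call with a gripper value outside its range is refused whole. The fingers move at their own pace and stop on an object; "squeeze" is the grip in N (left out, the last holds). Time passes only in rows, so rows that do not move let the fingers close. It gives the time, the measured TCP pose, the force, the opening and the grip force at its end, in the units of the state.
- bot.get_obs(): the state, without advancing time (a new reading comes with each control period).
- bot.camera(name): name is "side" or "top"; returns the picture (400x640x3 uint8, red, green, blue); there is no depth.
- bot.camera_info(name): a dict with "fovy" (degrees; the focal length in pixels is half the picture's height over the tangent of half this angle, whatever the lens; pixels are square), "cx", "cy" (the principal point, pixels), "k1" (the pictures are not rectified: a ray, as slopes to the right and down, at radius r is drawn at 1 + k1 r^2 times it, then the intrinsics apply), "R" (3x3) and "t" (3): a world point X has camera coordinates R X + t. Camera axes: x right, y down, z forward; pixel columns grow to the right and rows downward; lengths in m; the calibration is good to about 2 mm. A picture is of the moment at which its call begins. camera_info takes no time and is no camera call.
- bot.job_done(): hands the job in; it is judged then, once.
The state is a dict: "time": time; "q": joint angles; "qd": joint speeds; "joint_efforts": joint torques, N m; "ee_pos": TCP position; "tcp_rot": TCP orientation; "wrist_force": force on the tool from outside, world axes, zero at the start; "torque": the same for the moment, N m; "opening": finger opening in m; "grasp_force": force on a finger pad.
Only numpy, scipy, OpenCV 4.12 (cv2) and the standard library are available. Lean on these libraries where they do the work, as an engineer would, in place of code of your own. Each camera call takes 0.05 s, during which the arm holds its last target. There are 200 camera calls.

TASK

Fit the black snoot to the studio light that points straight up on the table: set it upright on the light's bayonet mount, press and turn it until its three lugs drop into the notches, then turn it clockwise (seen from above) all the way to the stop, so that the spring catch snaps in behind a lug, and let go. Leave the egg carton, the glass tumbler and the roll of tape where they are.

Things in the scene. Friction and masses are not known exactly. Their poses are not given: they have to be found in the camera images.
- snoot_grip (a point): Grip point of the snoot: a loose black light tube, 0.25-0.42 kg, 125 mm tall, upright on the table. Flange at the foot, cone above it to 76 mm, then a straight round nozzle 56 mm in diameter to the top (closed by a honeycomb). This point: on the axis, 101 mm above the underside, 24 mm below the top. z up; x towards one of three lugs 120 degrees apart; any lug fits any notch
- snoot_flange (a point): Centre of the underside of the snoot's flange (124 mm in diameter, 3 mm thick), 18 mm above the snoot's underside, 83 mm below the grip point; same axes. A red dot on the flange marks each lug. Below it is a round spigot 80 mm in diameter, 18 mm tall, its lowest 6 mm bevelled to 72 mm
- snoot_lug (a point): Middle of the lug on the snoot's x: 44 mm from the axis, 8 mm above the underside. Lugs stand out from the spigot to 47.5 mm from the axis, 18 mm wide, 6 to 10 mm above the snoot's underside
- light: The studio light: a short black head, 104 mm in diameter, pointing straight up in a U-bracket on a round foot 150 mm in diameter, 120 mm tall in all; fixed, does not move. Origin: centre of the foot's underside, on the table
- mount (a point): Centre of the mouth of the light's bayonet mount, level with its flat top face, 120 mm above the table. Metal collar 120 mm in diameter, bore 84 mm, lip 6 mm thick with three notches 120 degrees apart, cut out to 50 mm from the axis, each 30 degrees wide (a lug fills about 22), a red dot outside each. z up; x to the middle of one notch
- home0 (a point): Where a lug's middle is when the snoot is fully home: 44 mm from the mount's axis, 10 mm below its face, 36 degrees clockwise (from above) of the notch on the mount's x. Off the notches the lugs ride on the face, snoot_flange 12 mm above mount; over them it drops until the flange lies on the face, then turns clockwise only, to a firm stop at 36 degrees from mid-notch
- home1 (a point): The same for the next notch, 120 degrees anticlockwise seen from above
- home2 (a point): The same for the third notch, 240 degrees anticlockwise
- catch (a joint): Spring catch in the collar's side, red tab outside, 17 degrees clockwise of the notch on the mount's x. 0 = sprung in; pushed outwards up to about 0.003 m while a lug passes (between about 5 and 32 degrees of turn, resisting by up to about 0.3 N m); starts at 0, snaps back to 0 behind the lug when the snoot is fully home
- eggs_mid (a point): Centre of a grey egg carton with six brown eggs, 105 x 155 x 66 mm, loose on the table, to be left alone; 33 mm above the table
- tumbler_mid (a point): Centre of a clear glass tumbler, 72 mm in diameter, 88 mm tall, loose, to be left alone; 44 mm above the table
- tape_mid (a point): Centre of a roll of cream tape lying flat, 104 mm in diameter, 48 mm tall, loose, to be left alone; 24 mm above the table

How it is judged:
By the outcome, as a careful person would: the job done as asked, in the order asked, and still so for the second after the job is handed in, with the robot touching nothing.
It also fails if it takes over 45 s, if anything falls off the work surface, if the arm or the gripper's body presses on something with over 40 N, if the wrist force passes 120 N, or if a joint passes its speed limit or range.

## Working session

There is one attempt and no reset: what is moved stays moved. The work goes in short steps, Python scripts to look and compute and a tool call to move; the robot and the scene stay as the last step left them, time stands still between calls to the robot, and variables do not carry over. Pictures are saved under pics/ and viewed, at most 10 in all, crops included, and the job is handed in when it is done.

Besides the shell and the picture viewer there is one more tool, called after "Request:" as name(argument=value, ...), one argument or row to a line, values as JSON. play_rows: Moves the arm, as the interface text tells. Its arguments: {"type":"object","properties":{"increments":{"type":"array"},"squeeze":{"type":"number"}},"required":["increments"]}

```bash
mkdir -p pics
python3 - <<'E'
from workcell import bot
import cv2
for n in("side","top"):
    im=bot.camera(n); cv2.imwrite(f"pics/{n}0.png",im[:,:,::-1]); i=bot.camera_info(n); print(n,i)
print(bot.get_obs())
E
```

```text
side {'fovy': 47.37073712032523, 'cx': 314.6726262316017, 'cy': 195.72519812017038, 'k1': -0.06197534238185281, 'R': array([[ 0.96147687, -0.27479056, -0.00723761],
       [-0.19335251, -0.65734558, -0.72836227],
       [ 0.19538947,  0.70170288, -0.68515402]]), 't': array([-0.55254892,  0.22615964,  1.00495609])}
top {'fovy': 52.40596445974222, 'cx': 310.07381083119793, 'cy': 194.27664104140302, 'k1': 0.02208922113126965, 'R': array([[ 0.00100179, -0.9999044 , -0.01379083],
       [-0.98392152,  0.00147744, -0.17859522],
       [ 0.17859852,  0.01374801, -0.98382598]]), 't': array([0.03947798, 0.58217038, 1.14646863])}
{'time': 0.1, 'q': array([6.54326965e+01, 5.00735999e+00, 1.00409831e+01, 9.50993112e+01,
       1.43202629e-03, 9.00005785e+01]), 'qd': array([-0.00215646, -0.0096368 ,  0.06103806,  0.06170354,  0.09439084,
        0.00695141]), 'joint_efforts': array([-1.34548296e-03, -5.21559584e+01,  4.65654266e+01,  1.59515982e-02,
       -1.07255810e-04,  1.86077393e-06]), 'ee_pos': array([0.22859198, 0.5000579 , 0.24967741]), 'tcp_rot': array([-1.79934312e+02, -1.43136207e-03,  1.55432116e+02]), 'wrist_force': array([ 0.09368552,  0.33989229, -0.3692716 ]), 'torque': array([-0.0412554 ,  0.02666913,  0.0118573 ]), 'grasp_force': 0.0, 'opening': 0.08546768466519675}
```

View pics/side0.png

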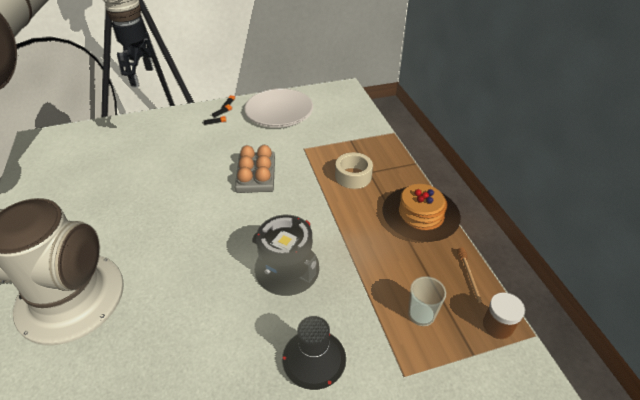

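View pics/top0.png

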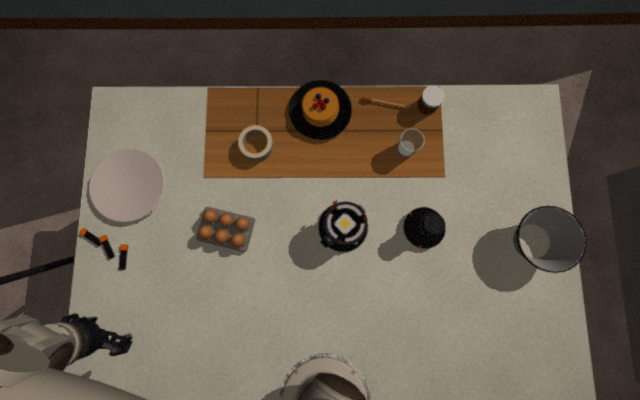

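The side view shows the light at about (286,250) and the snoot at (314,355), with red dots on its flange. In the top view the light is at (344,227) and the snoot at (425,228).

```bash
cat > h.py <<'E'
import numpy as np,cv2
from workcell import bot
def cam(n):
    i=bot.camera_info(n); f=200/np.tan(np.radians(i['fovy']/2)); return i,f
def ray(n,u,v):
    i,f=cam(n); d=np.array([(u-i['cx'])/f,(v-i['cy'])/f]); s=d.copy()
    for _ in range(20): s=d/(1+i['k1']*(s@s))
    R=np.array(i['R']); return -R.T@i['t'], R.T@np.array([s[0],s[1],1])
def onz(n,u,v,z):
    c,d=ray(n,u,v); return c+d*(z-c[2])/d[2]
def pix(n,X):
    i,f=cam(n); p=np.array(i['R'])@X+i['t']; s=p[:2]/p[2]; s=s*(1+i['k1']*(s@s)); return s*f+[i['cx'],i['cy']]
def reds(im,box):
    x0,y0,x1,y1=box; c=im[y0:y1,x0:x1].astype(int); w=np.clip(c[:,:,0]-1.0*np.maximum(c[:,:,1],c[:,:,2])-25,0,None)
    n,l,st,_=cv2.connectedComponentsWithStats((w>0).astype(np.uint8),connectivity=8); o=[]
    for k in range(1,n):
        m=(l==k)*w; yy,xx=np.nonzero(m); ww=m[yy,xx]
        o.append((round(x0+(xx*ww).sum()/ww.sum(),2),round(y0+(yy*ww).sum()/ww.sum(),2),int(ww.sum()),int(st[k,4])))
    return o
E
python3 - <<'E'
from h import *
t=bot.camera("top");s=bot.camera("side")
B={"tl":(t,"top",(310,195,380,260)),"ts":(t,"top",(395,195,455,260)),"sl":(s,"side",(245,205,330,300)),"ss":(s,"side",(270,305,355,395))}
for k,(im,n,b) in B.items():
    for r in reds(im,b):
        z=.120 if k[1]=='l' else .021
        print(k,r,onz(n,r[0],r[1],z).round(4))
def crop(im,b): return cv2.resize(im[b[1]:b[3],b[0]:b[2]],(400,300),interpolation=cv2.INTER_CUBIC)
C=[crop(t,(304,197,384,257)),crop(t,(385,197,465,257)),crop(s,(230,205,350,295)),crop(s,(254,305,374,395))]
m=np.vstack([np.hstack(C[:2]),np.hstack(C[2:])]); m=np.clip(255*(m/255.)**.6,0,255).astype(np.uint8)
cv2.imwrite("pics/c1.png",m[:,:,::-1])
E
```

```text
tl (np.float64(334.65), np.float64(201.82), 547, 17) [ 0.5486 -0.0297  0.12  ]
tl (np.float64(331.57), np.float64(207.75), 120, 5) [ 0.532 -0.021  0.12 ]
tl (np.float64(364.65), np.float64(217.96), 48, 3) [ 0.5036 -0.1116  0.12  ]
tl (np.float64(344.76), np.float64(223.24), 172, 46) [ 0.4891 -0.0568  0.12  ]
tl (np.float64(339.64), np.float64(241.78), 126, 6) [ 0.4385 -0.0422  0.12  ]
ts (np.float64(410.02), np.float64(213.51), 345, 8) [ 0.529  -0.2591  0.021 ]
ts (np.float64(419.65), np.float64(245.85), 290, 9) [ 0.4331 -0.2831  0.021 ]
sl (np.float64(329.0), np.float64(205.09), 11, 2) [ 0.6094 -0.0007  0.12  ]
sl (np.float64(297.95), np.float64(218.16), 110, 4) [ 0.531  -0.0209  0.12  ]
sl (np.float64(307.8), np.float64(222.29), 692, 19) [ 0.5487 -0.0392  0.12  ]
sl (np.float64(258.07), np.float64(233.94), 134, 5) [ 0.437  -0.0424  0.12  ]
sl (np.float64(282.89), np.float64(239.17), 18, 16) [ 0.4849 -0.0718  0.12  ]
sl (np.float64(288.25), np.float64(239.25), 4, 3) [ 0.4958 -0.0753  0.12  ]
sl (np.float64(284.0), np.float64(242.0), 1, 1) [ 0.4853 -0.0802  0.12  ]
sl (np.float64(296.0), np.float64(251.29), 17, 2) [ 0.5034 -0.1119  0.12  ]
ss (np.float64(329.0), np.float64(334.09), 85, 3) [ 0.5308 -0.2591  0.021 ]
ss (np.float64(283.92), np.float64(357.53), 581, 14) [ 0.4319 -0.2832  0.021 ]
ss (np.float64(329.13), np.float64(382.07), 903, 19) [ 0.5015 -0.3545  0.021 ]
```

View pics/c1.png

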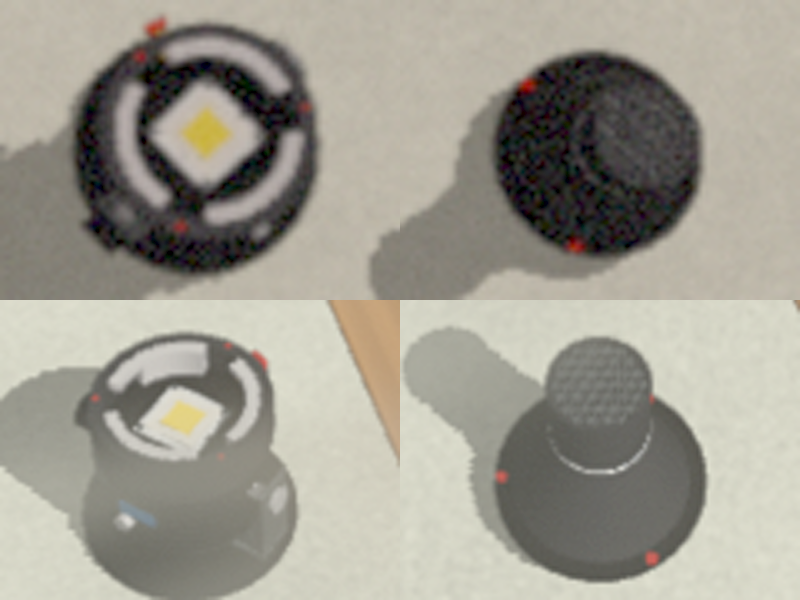

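The red dots give these positions:

| Item | Position (x, y) | Orientation |
|---|---|---|
| Mount | (0.491, -0.058) | notch at 43° |
| Snoot | (0.488, -0.299) | lug at about 43.7° |

The lugs and notches are almost aligned. I'll turn to yaw 120 and travel over to the snoot.

Request:
play_rows(
  increments=[
    {"slide": [0,0,0],"angular": [0,0,7.1],"claw": 1},
    {"slide": [0,0,0],"angular": [0,0,7.1],"claw": 1},
    {"slide": [0,0,0],"angular": [0,0,7.1],"claw": 1},
    {"slide": [0,0,0],"angular": [0,0,7.1],"claw": 1},
    {"slide": [0,0,0],"angular": [0,0,7.1],"claw": 1},
    {"slide": [-40,-8.5,0],"angular": [0,0,0],"claw": 1},
    {"slide": [-40,-8.5,0],"angular": [0,0,0],"claw": 1},
    {"slide": [-40,-8.5,0],"angular": [0,0,0],"claw": 1},
  ],
)

```text
time: 1.0
ee_pos: [0.2665, 0.3822, 0.2498]
tcp_rot: [-180.0, 0.0, 120.0]
wrist_force: [0.5, 0.3, 1.0]
opening: 0.0857
grasp_force: 0.0
```

Request:
play_rows(
  increments=[
    {"slide": [-40,-8.5,0],"angular": [0,0,0],"claw": 1},
    {"slide": [-40,-8.5,0],"angular": [0,0,0],"claw": 1},
    {"slide": [-40,-8.5,0],"angular": [0,0,0],"claw": 1},
    {"slide": [-40,-8.5,0],"angular": [0,0,0],"claw": 1},
    {"slide": [-40,-8.5,0],"angular": [0,0,0],"claw": 1},
    {"slide": [-40,-8.5,0],"angular": [0,0,0],"claw": 1},
    {"slide": [-40,-8.5,0],"angular": [0,0,0],"claw": 1},
    {"slide": [-40,-8.5,0],"angular": [0,0,0],"claw": 1},
  ],
)

```text
time: 1.8
ee_pos: [0.3673, 0.0706, 0.2504]
tcp_rot: [180.0, 0.0, 119.9]
wrist_force: [0.7, 1.0, 0.2]
opening: 0.085
grasp_force: 0.0
```

Request:
play_rows(
  increments=[
    {"slide": [-40,-8.5,0],"angular": [0,0,0],"claw": 1},
    {"slide": [-40,-8.5,0],"angular": [0,0,0],"claw": 1},
    {"slide": [-40,-8.5,0],"angular": [0,0,0],"claw": 1},
    {"slide": [-40,-8.5,0],"angular": [0,0,0],"claw": 1},
    {"slide": [-40,-8.5,0],"angular": [0,0,0],"claw": 1},
    {"slide": [-40,-8.5,0],"angular": [0,0,0],"claw": 1},
    {"slide": [-40,-8.5,0],"angular": [0,0,0],"claw": 1},
    {"slide": [0,0,0],"angular": [0,0,0],"claw": 1},
  ],
)

```text
time: 2.6
ee_pos: [0.4559, -0.2037, 0.2489]
tcp_rot: [-179.9, -0.0, 119.7]
wrist_force: [-0.1, 1.2, 0.0]
opening: 0.0852
grasp_force: 0.0
```

Request:
play_rows(
  increments=[
    {"slide": [-32.8,-6.6,0],"angular": [0,0,0],"claw": 1},
    {"slide": [-32.8,-6.6,0],"angular": [0,0,0],"claw": 1},
    {"slide": [-32.8,-6.6,0],"angular": [0,0,0],"claw": 1},
    {"slide": [0,0,20],"angular": [0,0,0],"claw": 1},
    {"slide": [0,0,20],"angular": [0,0,0],"claw": 1},
    {"slide": [0,0,20],"angular": [0,0,0],"claw": 1},
    {"slide": [0,0,0],"angular": [0,0,0],"claw": 1},
    {"slide": [0,0,0],"angular": [0,0,0],"claw": 1},
  ],
)

```text
time: 3.4
ee_pos: [0.4872, -0.2948, 0.1907]
tcp_rot: [-180.0, -0.0, 119.9]
wrist_force: [1.1, -0.0, 0.3]
opening: 0.0854
grasp_force: 0.0
```

Run:
```python
from h import *
t=bot.camera("top");s=bot.camera("side");o=bot.get_obs();print(o['ee_pos'].round(4),o['tcp_rot'].round(2))
print(reds(s,(270,305,355,395)))
C=[cv2.resize(im[a:a+150,b:b+200],(400,300),interpolation=cv2.INTER_CUBIC) for im,a,b in((t,150,330),(s,240,214))]
cv2.imwrite("pics/c2.png",np.hstack(C)[:,:,::-1])
```

```text
[ 0.4876 -0.2952  0.1917] [1.7995e+02 8.0000e-02 1.1995e+02]
[(np.float64(329.0), np.float64(334.09), 111, 3), (np.float64(283.93), np.float64(357.51), 717, 14), (np.float64(329.13), np.float64(382.06), 1085, 20)]
```

View pics/c2.png

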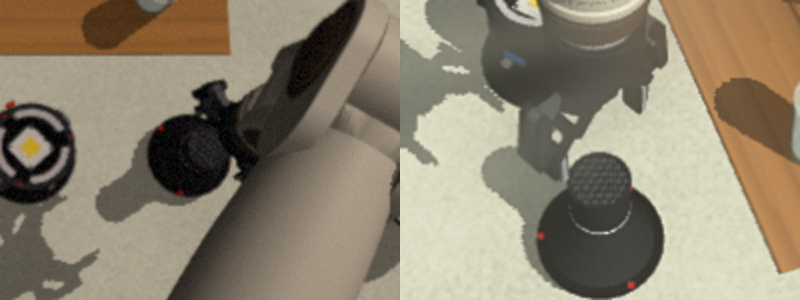

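The gripper is above the snoot, and its parallax agrees with the TCP. The snoot has not moved, so I'll descend and grip.

Request:
play_rows(
  increments=[
    {"slide": [-3.4,-1.5,0],"angular": [0,0,0],"claw": 1},
    {"slide": [0,0,25],"angular": [0,0,0],"claw": 1},
    {"slide": [0,0,25],"angular": [0,0,0],"claw": 1},
    {"slide": [0,0,20],"angular": [0,0,0],"claw": 1},
    {"slide": [0,0,15],"angular": [0,0,0],"claw": 1},
    {"slide": [0,0,5],"angular": [0,0,0],"claw": 1},
    {"slide": [0,0,0],"angular": [0,0,0],"claw": 1},
    {"slide": [0,0,0],"angular": [0,0,0],"claw": 1},
  ],
)

```text
time: 4.3
ee_pos: [0.4881, -0.2993, 0.1014]
tcp_rot: [180.0, 0.1, 119.9]
wrist_force: [-0.6, 0.4, -0.3]
opening: 0.0855
grasp_force: 0.0
```

Request:
play_rows(
  increments=[
    {"slide": [0,0,0],"angular": [0,0,0],"claw": 0.4},
    {"slide": [0,0,0],"angular": [0,0,0],"claw": 0.3},
    {"slide": [0,0,0],"angular": [0,0,0],"claw": -0.5},
    {"slide": [0,0,0],"angular": [0,0,0],"claw": -0.5},
    {"slide": [0,0,0],"angular": [0,0,0],"claw": -0.5},
    {"slide": [0,0,0],"angular": [0,0,0],"claw": -0.5},
    {"slide": [0,0,0],"angular": [0,0,0],"claw": -0.5},
    {"slide": [0,0,0],"angular": [0,0,0],"claw": -0.5},
  ],
  squeeze=70,
)

```text
time: 5.1
ee_pos: [0.4882, -0.2992, 0.1014]
tcp_rot: [179.9, 0.1, 119.9]
wrist_force: [-0.1, 0.7, 6.1]
opening: 0.0548
grasp_force: 73.9
```

Run:
```python
from h import *
o=bot.get_obs();print(o['ee_pos'].round(4),o['tcp_rot'].round(2),o['opening'],o['grasp_force'],o['wrist_force'],o['torque'])
for n,b in(("side",(270,305,355,395)),("top",(395,195,455,260))):
  for r in reds(bot.camera(n),b): print(n,r,onz(n,r[0],r[1],.021).round(4))
```

```text
[ 0.4882 -0.2992  0.1014] [1.7995e+02 9.0000e-02 1.1994e+02] 0.054816407667942504 73.85388851165771 [-0.08529172  0.72003735  6.06212983] [ 0.11971136  0.19625966 -0.00377929]
side (np.float64(329.05), np.float64(334.27), 172, 6) [ 0.5308 -0.2595  0.021 ]
side (np.float64(283.97), np.float64(357.62), 739, 14) [ 0.432  -0.2834  0.021 ]
side (np.float64(329.13), np.float64(382.12), 1060, 20) [ 0.5015 -0.3546  0.021 ]
top (np.float64(410.12), np.float64(213.47), 395, 9) [ 0.5292 -0.2594  0.021 ]
top (np.float64(419.59), np.float64(245.8), 341, 11) [ 0.4332 -0.283   0.021 ]
```

Gripped, with almost no shift. Next I lift it and carry it to the light.

Request:
play_rows(
  increments=[
    {"slide": [0,0,-10],"angular": [0,0,0],"claw": -0.5},
    {"slide": [0,0,-25],"angular": [0,0,0],"claw": -0.5},
    {"slide": [0,0,-35],"angular": [0,0,0],"claw": -0.5},
    {"slide": [0,0,-35],"angular": [0,0,0],"claw": -0.5},
    {"slide": [0,0,-30],"angular": [0,0,0],"claw": -0.5},
    {"slide": [0,0,-15],"angular": [0,0,0],"claw": -0.5},
    {"slide": [15,9,0],"angular": [0,0,0],"claw": -0.5},
    {"slide": [30,17.7,0],"angular": [0,0,0],"claw": -0.5},
  ],
)

```text
time: 6.0
ee_pos: [0.4882, -0.2469, 0.2497]
tcp_rot: [-180.0, -0.0, 119.8]
wrist_force: [1.5, 0.4, -3.2]
opening: 0.0546
grasp_force: 74.7
```

Request:
play_rows(
  increments=[
    {"slide": [30,17.7,0],"angular": [0,0,0],"claw": -0.5},
    {"slide": [30,17.7,0],"angular": [0,0,0],"claw": -0.5},
    {"slide": [30,17.7,0],"angular": [0,0,0.7],"claw": -0.5},
    {"slide": [30,17.7,0],"angular": [0,0,0],"claw": -0.5},
    {"slide": [25,15,0],"angular": [0,0,0],"claw": -0.5},
    {"slide": [17,10,0],"angular": [0,0,0],"claw": -0.5},
    {"slide": [0,0,0],"angular": [0,0,0],"claw": -0.5},
    {"slide": [0,0,0],"angular": [0,0,0],"claw": -0.5},
  ],
)

```text
time: 6.8
ee_pos: [0.4911, -0.0578, 0.2497]
tcp_rot: [-179.9, -0.0, 119.3]
wrist_force: [-0.0, -0.4, -3.1]
opening: 0.0549
grasp_force: 74.7
```

```bash
cat > look.py <<'E'
from h import *
import sys
o=bot.get_obs();print(o['time'],o['ee_pos'].round(4),o['tcp_rot'].round(2),o['opening'].round(4),o['wrist_force'].round(1),o['torque'].round(2))
z=o['ee_pos'][2]-.080
t=bot.camera("top");s=bot.camera("side")
for n,im,b in(("side",s,(225,140,350,300)),("top",t,(300,185,390,265))):
  for r in reds(im,b):
    if r[2]>40: print(n,r[:3],onz(n,r[0],r[1],z).round(4),onz(n,r[0],r[1],.12).round(4))
C=[cv2.resize(im[a:a+150,b:b+200],(400,300),interpolation=cv2.INTER_CUBIC) for im,a,b in((t,150,244),(s,150,190))]
m=np.hstack(C); m=np.clip(255*(m/255.)**.6,0,255).astype(np.uint8)
cv2.imwrite(f"pics/{sys.argv[1]}.png",m[:,:,::-1])
E
python3 look.py c3
```

```text
Traceback (most recent call last):
  File "look.py", line 3, in <module>
    o=bot.get_obs();print(o['time'],o['ee_pos'].round(4),o['tcp_rot'].round(2),o['opening'].round(4),o['wrist_force'].round(1),o['torque'].round(2))
                                                                               ^^^^^^^^^^^^^^^^^^
AttributeError: 'float' object has no attribute 'round'
```

```bash
sed -i "s/o\['opening'\].round(4)/round(o['opening'],4)/" look.py; python3 look.py c3
```

```text
6.8 [ 0.4911 -0.0578  0.2497] [-1.7994e+02 -3.0000e-02  1.1932e+02] 0.0549 [-0.  -0.4 -3.1] [-0.02 -0.01 -0.01]
side (np.float64(332.56), np.float64(184.31), 40330) [0.621  0.0122 0.1697] [0.6387 0.0648 0.12  ]
side (np.float64(245.93), np.float64(161.64), 11851) [0.4484 0.1471 0.1697] [0.4535 0.2097 0.12  ]
side (np.float64(347.89), np.float64(169.73), 165) [0.6704 0.0504 0.1697] [0.6917 0.1059 0.12  ]
side (np.float64(268.37), np.float64(172.39), 54) [0.4916 0.0933 0.1697] [0.4999 0.1519 0.12  ]
side (np.float64(254.84), np.float64(217.82), 604) [ 0.435  -0.0416  0.1697] [0.4391 0.0071 0.12  ]
side (np.float64(295.43), np.float64(235.85), 692) [ 0.5036 -0.1137  0.1697] [ 0.5128 -0.0702  0.12  ]
top (np.float64(331.25), np.float64(204.89), 375) [ 0.5323 -0.0183  0.1697] [ 0.54   -0.0202  0.12  ]
```

View pics/c3.png

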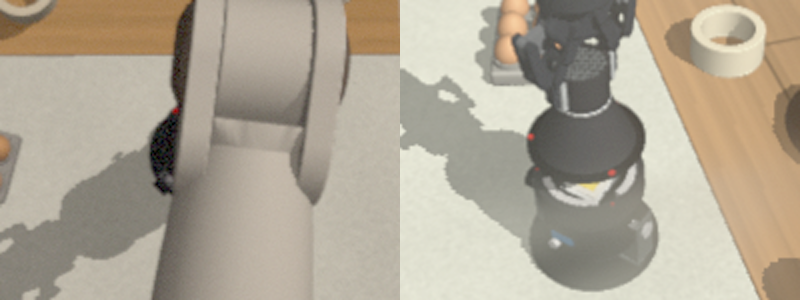

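The snoot is held upright over the mount, within 0.7 mm of its axis and 0.4° of the notch. Its flange dots in the side view are at (255,218) and (295,236).

Request:
play_rows(
  increments=[
    {"slide": [-0.7,0.4,10],"angular": [0,0,0.4],"claw": -0.5},
    {"slide": [0,0,10],"angular": [0,0,0],"claw": -0.5},
    {"slide": [0,0,8],"angular": [0,0,0],"claw": -0.5},
    {"slide": [0,0,3],"angular": [0,0,0],"claw": -0.5},
    {"slide": [0,0,2],"angular": [0,0,0],"claw": -0.5},
    {"slide": [0,0,1],"angular": [0,0,0],"claw": -0.5},
    {"slide": [0,0,0],"angular": [0,0,0],"claw": -0.5},
  ],
)

```text
time: 7.6
ee_pos: [0.4923, -0.0589, 0.2164]
tcp_rot: [180.0, 0.0, 118.8]
wrist_force: [0.7, -0.3, -2.3]
opening: 0.0546
grasp_force: 74.7
```

Request:
play_rows(
  increments=[
    {"slide": [0,0,2],"angular": [0,0,0],"claw": -0.5},
    {"slide": [0,0,2],"angular": [0,0,0],"claw": -0.5},
    {"slide": [0,0,0],"angular": [0,0,0],"claw": -0.5},
  ],
)

```text
time: 7.9
ee_pos: [0.4922, -0.0588, 0.212]
tcp_rot: [-180.0, -0.0, 118.8]
wrist_force: [-0.5, 0.4, -2.9]
opening: 0.0546
grasp_force: 74.7
```

Request:
play_rows(
  increments=[
    {"slide": [0,0,2],"angular": [0,0,0],"claw": -0.5},
    {"slide": [0,0,2],"angular": [0,0,0],"claw": -0.5},
    {"slide": [0,0,2],"angular": [0,0,0],"claw": -0.5},
    {"slide": [0,0,0],"angular": [0,0,0],"claw": -0.5},
  ],
)

```text
time: 8.3
ee_pos: [0.492, -0.0589, 0.2059]
tcp_rot: [-180.0, -0.0, 118.8]
wrist_force: [-1.0, -0.2, -2.4]
opening: 0.0546
grasp_force: 75.0
```

Request:
play_rows(
  increments=[
    {"slide": [0,0,1.5],"angular": [0,0,0],"claw": -0.5},
    {"slide": [0,0,1],"angular": [0,0,0],"claw": -0.5},
    {"slide": [0,0,0],"angular": [0,0,0],"claw": -0.5},
  ],
)

```text
time: 8.6
ee_pos: [0.4921, -0.0589, 0.2036]
tcp_rot: [-180.0, -0.0, 118.8]
wrist_force: [-0.1, -0.0, -3.2]
opening: 0.0547
grasp_force: 75.0
```

```bash
python3 look.py c4
```

```text
8.6 [ 0.4921 -0.0589  0.2036] [-1.7998e+02 -2.0000e-02  1.1883e+02] 0.0547 [-0.1 -0.  -3.2] [-0.08  0.46  0.06]
side (np.float64(332.3), np.float64(184.04), 39706) [0.6371 0.0621 0.1236] [0.6384 0.0659 0.12  ]
side (np.float64(246.39), np.float64(163.48), 14149) [0.453  0.1975 0.1236] [0.4534 0.202  0.12  ]
side (np.float64(258.8), np.float64(173.22), 1234) [0.476  0.1512 0.1236] [0.4765 0.1555 0.12  ]
side (np.float64(347.89), np.float64(169.74), 156) [0.6901 0.1018 0.1236] [0.6917 0.1058 0.12  ]
side (np.float64(299.28), np.float64(215.63), 93) [ 0.535  -0.0175  0.1236] [ 0.5358 -0.0141  0.12  ]
side (np.float64(257.41), np.float64(232.76), 550) [ 0.436  -0.0419  0.1236] [ 0.4362 -0.0386  0.12  ]
side (np.float64(296.56), np.float64(250.91), 349) [ 0.5042 -0.1142  0.1236] [ 0.5048 -0.1113  0.12  ]
top (np.float64(331.12), np.float64(207.07), 395) [ 0.5334 -0.0197  0.1236] [ 0.5339 -0.0198  0.12  ]
```

It has dropped into the notches with no force. I'll seat it and turn it clockwise.

Request:
play_rows(
  increments=[
    {"slide": [0,0,0.5],"angular": [0,0,0],"claw": -0.5},
    {"slide": [0,0,0],"angular": [0,0,3],"claw": -0.5},
    {"slide": [0,0,0],"angular": [0,0,4],"claw": -0.5},
    {"slide": [0,0,0],"angular": [0,0,4],"claw": -0.5},
    {"slide": [0,0,0],"angular": [0,0,4],"claw": -0.5},
    {"slide": [0,0,0],"angular": [0,0,0],"claw": -0.5},
  ],
)

```text
time: 9.3
ee_pos: [0.4922, -0.0591, 0.2035]
tcp_rot: [-180.0, 0.0, 103.8]
wrist_force: [-2.4, -2.0, -0.2]
opening: 0.0546
grasp_force: 74.8
```

```bash
python3 -c "
from h import *
o=bot.get_obs();print(o['ee_pos'],o['tcp_rot'],o['wrist_force'],o['torque'])"
```

```text
[ 0.49223064 -0.05910379  0.20348117] [-1.79998012e+02  4.06950155e-02  1.03755785e+02] [-2.37400453 -1.96930069 -0.16698103] [-0.48549196  0.71483063 -0.16686477]
```

Request:
play_rows(
  increments=[
    {"slide": [0,0,0],"angular": [0,0,4],"claw": -0.5},
    {"slide": [0,0,0],"angular": [0,0,4],"claw": -0.5},
    {"slide": [0,0,0],"angular": [0,0,4],"claw": -0.5},
    {"slide": [0,0,0],"angular": [0,0,4],"claw": -0.5},
    {"slide": [0,0,0],"angular": [0,0,3],"claw": -0.5},
    {"slide": [0,0,0],"angular": [0,0,0],"claw": -0.5},
  ],
)

```text
time: 9.9
ee_pos: [0.4922, -0.0589, 0.2035]
tcp_rot: [-180.0, 0.0, 84.9]
wrist_force: [-2.5, -1.1, 0.2]
opening: 0.0547
grasp_force: 74.9
```

```bash
python3 look.py c5; python3 -c "
from h import *
o=bot.get_obs();print(o['torque'])"
```

```text
9.9 [ 0.4922 -0.0589  0.2035] [-180.      0.     84.91] 0.0547 [-2.5 -1.1  0.2] [-0.11  0.95  0.18]
side (np.float64(332.5), np.float64(184.24), 39485) [0.6374 0.0615 0.1235] [0.6387 0.0651 0.12  ]
side (np.float64(246.26), np.float64(161.59), 12394) [0.454  0.2053 0.1235] [0.4544 0.2096 0.12  ]
side (np.float64(257.39), np.float64(167.4), 202) [0.4769 0.1745 0.1235] [0.4773 0.1787 0.12  ]
side (np.float64(347.89), np.float64(169.73), 158) [0.6902 0.102  0.1235] [0.6917 0.1059 0.12  ]
side (np.float64(263.96), np.float64(221.99), 110) [ 0.4558 -0.0145  0.1235] [ 0.4561 -0.0112  0.12  ]
side (np.float64(308.94), np.float64(224.57), 610) [ 0.5484 -0.0496  0.1235] [ 0.5493 -0.0465  0.12  ]
side (np.float64(280.82), np.float64(253.73), 288) [ 0.4713 -0.1123  0.1235] [ 0.4718 -0.1095  0.12  ]
top (np.float64(329.03), np.float64(235.04), 139) [ 0.4565 -0.0134  0.1235] [ 0.4568 -0.0135  0.12  ]
[-0.21077689  0.99980198  0.12609542]
```

Request:
play_rows(
  increments=[
    {"slide": [0,0,0],"angular": [0,0,1],"claw": -0.5},
    {"slide": [0,0,0],"angular": [0,0,1],"claw": -0.5},
    {"slide": [0,0,0],"angular": [0,0,1],"claw": -0.5},
    {"slide": [0,0,0],"angular": [0,0,0],"claw": -0.5},
  ],
)

```text
time: 10.4
ee_pos: [0.4916, -0.0583, 0.2033]
tcp_rot: [-179.9, -0.1, 81.9]
wrist_force: [-7.2, 2.5, 3.6]
opening: 0.0548
grasp_force: 76.6
```

```bash
python3 -c "
from h import *
o=bot.get_obs();print(o['tcp_rot'],o['wrist_force'],o['torque'])"
```

```text
[-1.79910637e+02 -5.26951495e-02  8.19155703e+01] [-7.2232265   2.51421438  3.59159265] [0.52993492 1.95127016 1.15009588]
```

Request:
play_rows(
  increments=[
    {"slide": [0,0,0],"angular": [0,0,1],"claw": -0.5},
    {"slide": [0,0,0],"angular": [0,0,1],"claw": -0.5},
    {"slide": [0,0,0],"angular": [0,0,0],"claw": -0.5},
  ],
)

```text
time: 10.7
ee_pos: [0.4917, -0.0585, 0.2034]
tcp_rot: [-179.9, 0.0, 80.0]
wrist_force: [-8.2, -0.3, 1.9]
opening: 0.055
grasp_force: 76.5
```

```bash
python3 look.py c6
```

```text
10.7 [ 0.4917 -0.0585  0.2034] [-1.7993e+02  1.0000e-02  8.0030e+01] 0.055 [-8.2 -0.3  1.9] [-0.2   1.45  2.51]
side (np.float64(332.43), np.float64(184.15), 39644) [0.6374 0.0619 0.1234] [0.6386 0.0655 0.12  ]
side (np.float64(246.19), np.float64(161.04), 11865) [0.4542 0.2076 0.1234] [0.4546 0.2119 0.12  ]
side (np.float64(257.28), np.float64(165.82), 95) [0.4778 0.1808 0.1234] [0.4782 0.1849 0.12  ]
side (np.float64(347.89), np.float64(169.74), 161) [0.6902 0.1021 0.1234] [0.6917 0.1058 0.12  ]
side (np.float64(264.02), np.float64(221.59), 123) [ 0.4561 -0.0132  0.1234] [ 0.4565 -0.01    0.12  ]
side (np.float64(308.99), np.float64(225.2), 574) [ 0.5481 -0.0514  0.1234] [ 0.5489 -0.0483  0.12  ]
side (np.float64(279.47), np.float64(253.63), 320) [ 0.4687 -0.1112  0.1234] [ 0.4691 -0.1084  0.12  ]
top (np.float64(328.85), np.float64(234.77), 145) [ 0.4572 -0.0129  0.1234] [ 0.4575 -0.013   0.12  ]
```

View pics/c6.png

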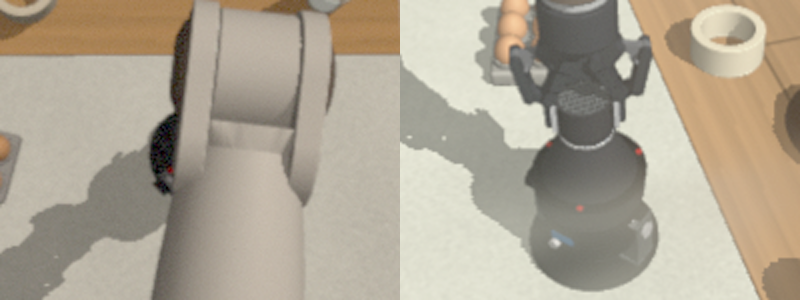

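The snoot has turned 36°, the flange is on the face, and the torque is 2.5 N m, so it is firmly at the stop. I'll ease the torque, release and rise.

Request:
play_rows(
  increments=[
    {"slide": [0,0,0],"angular": [0,0,-1.5],"claw": -0.5},
    {"slide": [0,0,0],"angular": [0,0,0],"claw": 0.3},
    {"slide": [0,0,0],"angular": [0,0,0],"claw": 0.7},
    {"slide": [0,0,0],"angular": [0,0,0],"claw": 1},
    {"slide": [0,0,0],"angular": [0,0,0],"claw": 1},
    {"slide": [0,0,0],"angular": [0,0,0],"claw": 1},
    {"slide": [0,0,0],"angular": [0,0,0],"claw": 1},
    {"slide": [0,0,0],"angular": [0,0,0],"claw": 1},
  ],
)

```text
time: 11.6
ee_pos: [0.4923, -0.0589, 0.2033]
tcp_rot: [180.0, -0.0, 81.3]
wrist_force: [-0.2, -0.5, -0.7]
opening: 0.0861
grasp_force: 0.0
```

Request:
play_rows(
  increments=[
    {"slide": [0,0,-5],"angular": [0,0,0],"claw": 1},
    {"slide": [0,0,-15],"angular": [0,0,0],"claw": 1},
    {"slide": [0,0,-30],"angular": [0,0,0],"claw": 1},
    {"slide": [0,0,-30],"angular": [0,0,0],"claw": 1},
    {"slide": [-20,-20,-20],"angular": [0,0,0],"claw": 1},
    {"slide": [-40,-20,0],"angular": [0,0,0],"claw": 1},
    {"slide": [-40,-20,0],"angular": [0,0,0],"claw": 1},
    {"slide": [-40,-20,0],"angular": [0,0,0],"claw": 1},
  ],
)

```text
time: 12.4
ee_pos: [0.3911, -0.1861, 0.3039]
tcp_rot: [179.9, 0.0, 81.4]
wrist_force: [0.4, -1.0, -1.1]
opening: 0.0854
grasp_force: 0.0
```

Request:
play_rows(
  increments=[
    {"slide": [-40,-20,0],"angular": [0,0,0],"claw": 1},
    {"slide": [-30,0,0],"angular": [0,0,0],"claw": 1},
    {"slide": [0,0,0],"angular": [0,0,0],"claw": 1},
    {"slide": [0,0,0],"angular": [0,0,0],"claw": 1},
  ],
)

```text
time: 12.8
ee_pos: [0.3615, -0.2517, 0.3035]
tcp_rot: [180.0, -0.0, 81.2]
wrist_force: [0.9, -0.0, 0.1]
opening: 0.0856
grasp_force: 0.0
```

```bash
python3 look.py c7
```

```text
12.8 [ 0.3615 -0.2517  0.3035] [ 1.800e+02 -1.000e-02  8.123e+01] 0.0856 [ 0.9 -0.   0.1] [0.02 0.01 0.05]
side (np.float64(332.36), np.float64(184.12), 43333) [ 0.6016 -0.0442  0.2235] [0.6385 0.0656 0.12  ]
side (np.float64(246.32), np.float64(163.57), 14746) [0.4426 0.0725 0.2235] [0.4532 0.2017 0.12  ]
side (np.float64(263.93), np.float64(162.98), 14218) [0.4798 0.0636 0.2235] [0.4965 0.1913 0.12  ]
side (np.float64(347.86), np.float64(169.74), 181) [ 0.6472 -0.0097  0.2235] [0.6916 0.1059 0.12  ]
side (np.float64(308.64), np.float64(224.68), 574) [ 0.5244 -0.1405  0.2235] [ 0.5485 -0.0466  0.12  ]
side (np.float64(280.65), np.float64(253.74), 331) [ 0.4582 -0.1944  0.2235] [ 0.4714 -0.1094  0.12  ]
top (np.float64(334.73), np.float64(201.66), 500) [ 0.5322 -0.025   0.2235] [ 0.5491 -0.0299  0.12  ]
top (np.float64(341.98), np.float64(201.73), 418) [ 0.532  -0.0432  0.2235] [ 0.5488 -0.05    0.12  ]
top (np.float64(365.11), np.float64(229.43), 496) [ 0.4624 -0.0996  0.2235] [ 0.4721 -0.1121  0.12  ]
top (np.float64(329.23), np.float64(235.27), 199) [ 0.4479 -0.0106  0.2235] [ 0.4561 -0.014   0.12  ]
```

View pics/c7.png

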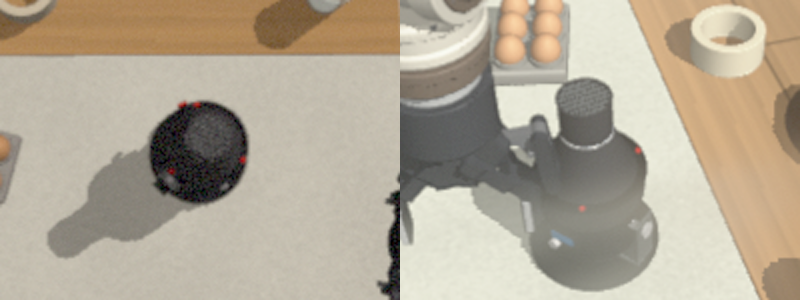

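It is fitted and released, but the dots show it came back about 1.8° from the stop when I eased the torque. I'll re-grip, turn it to the stop again and release without backing off.

Request:
play_rows(
  increments=[
    {"slide": [35,16.5,0],"angular": [0,0,0],"claw": 1},
    {"slide": [35,16.5,0],"angular": [0,0,0],"claw": 1},
    {"slide": [35,16.5,0],"angular": [0,0,0],"claw": 1},
    {"slide": [35,16.5,0],"angular": [0,0,0],"claw": 1},
    {"slide": [35,16.5,0],"angular": [0,0,0],"claw": 1},
    {"slide": [35.6,16.5,0],"angular": [0,0,0],"claw": 1},
    {"slide": [0,0,0],"angular": [0,0,0],"claw": 1},
    {"slide": [0,0,0],"angular": [0,0,0],"claw": 1},
  ],
)

```text
time: 13.7
ee_pos: [0.4915, -0.0564, 0.3031]
tcp_rot: [-180.0, 0.0, 81.5]
wrist_force: [-0.4, -1.2, -0.7]
opening: 0.0854
grasp_force: 0.0
```

Request:
play_rows(
  increments=[
    {"slide": [-2.3,0.9,10],"angular": [0,0,0],"claw": 1},
    {"slide": [0,0,25],"angular": [0,0,0],"claw": 1},
    {"slide": [0,0,25],"angular": [0,0,0],"claw": 1},
    {"slide": [0,0,25],"angular": [0,0,0],"claw": 1},
    {"slide": [0,0,10],"angular": [0,0,0],"claw": 1},
    {"slide": [0,0,4],"angular": [0,0,0],"claw": 1},
    {"slide": [0,0,0],"angular": [0,0,0],"claw": 1},
    {"slide": [0,0,0],"angular": [0,0,0],"claw": 0.4},
  ],
)

```text
time: 14.5
ee_pos: [0.4922, -0.0608, 0.2055]
tcp_rot: [179.9, -0.0, 81.3]
wrist_force: [-0.2, -0.2, 0.6]
opening: 0.0729
grasp_force: 0.0
```

Request:
play_rows(
  increments=[
    {"slide": [0,0,0],"angular": [0,0,0],"claw": -0.5},
    {"slide": [0,0,0],"angular": [0,0,0],"claw": -0.5},
    {"slide": [0,0,0],"angular": [0,0,0],"claw": -0.5},
    {"slide": [0,0,0],"angular": [0,0,0],"claw": -0.5},
    {"slide": [0,0,0],"angular": [0,0,1],"claw": -0.5},
    {"slide": [0,0,0],"angular": [0,0,1],"claw": -0.5},
    {"slide": [0,0,0],"angular": [0,0,1],"claw": -0.5},
    {"slide": [0,0,0],"angular": [0,0,0],"claw": -0.5},
  ],
)

```text
time: 15.3
ee_pos: [0.4916, -0.0608, 0.2056]
tcp_rot: [180.0, 0.1, 78.4]
wrist_force: [-6.1, -2.7, 8.0]
opening: 0.0547
grasp_force: 74.1
```

```bash
python3 look.py c8 | grep -v "side (np.float64([23][0-9]*.[0-9]*), np.float64(1"
```

```text
15.3 [ 0.4916 -0.0608  0.2056] [1.7996e+02 7.0000e-02 7.8410e+01] 0.0547 [-6.1 -2.7  8. ] [-0.63  1.05  1.23]
side (np.float64(264.02), np.float64(221.57), 126) [ 0.4559 -0.0153  0.1256] [ 0.4565 -0.0099  0.12  ]
side (np.float64(308.97), np.float64(224.99), 595) [ 0.5477 -0.0528  0.1256] [ 0.549  -0.0477  0.12  ]
side (np.float64(279.84), np.float64(253.63), 280) [ 0.4692 -0.1132  0.1256] [ 0.4699 -0.1087  0.12  ]
top (np.float64(329.05), np.float64(234.87), 143) [ 0.4568 -0.0133  0.1256] [ 0.4572 -0.0135  0.12  ]
```

Request:
play_rows(
  increments=[
    {"slide": [0,0,0],"angular": [0,0,0.7],"claw": -0.5},
    {"slide": [0,0,0],"angular": [0,0,0],"claw": -0.5},
    {"slide": [0,0,0],"angular": [0,0,0],"claw": 1},
    {"slide": [0,0,0],"angular": [0,0,0],"claw": 1},
    {"slide": [0,0,0],"angular": [0,0,0],"claw": 1},
    {"slide": [0,0,0],"angular": [0,0,0],"claw": 1},
    {"slide": [0,0,0],"angular": [0,0,0],"claw": 1},
    {"slide": [0,0,0],"angular": [0,0,0],"claw": 1},
  ],
)

```text
time: 16.2
ee_pos: [0.4919, -0.0606, 0.2042]
tcp_rot: [-180.0, -0.0, 77.6]
wrist_force: [-0.3, 0.4, -0.1]
opening: 0.0851
grasp_force: 0.0
```

Request:
play_rows(
  increments=[
    {"slide": [0,0,-5],"angular": [0,0,0],"claw": 1},
    {"slide": [0,0,-15],"angular": [0,0,0],"claw": 1},
    {"slide": [0,0,-30],"angular": [0,0,0],"claw": 1},
    {"slide": [0,0,-30],"angular": [0,0,0],"claw": 1},
    {"slide": [-20,-20,-20],"angular": [0,0,0],"claw": 1},
    {"slide": [-40,-20,0],"angular": [0,0,0],"claw": 1},
    {"slide": [-40,-20,0],"angular": [0,0,0],"claw": 1},
    {"slide": [-40,-20,0],"angular": [0,0,0],"claw": 1},
  ],
)

```text
time: 17.0
ee_pos: [0.3827, -0.181, 0.3049]
tcp_rot: [179.9, 0.0, 77.7]
wrist_force: [1.3, -0.8, 0.3]
opening: 0.0856
grasp_force: 0.0
```

Request:
play_rows(
  increments=[
    {"slide": [-40,-20,0],"angular": [0,0,0],"claw": 1},
    {"slide": [-30,0,0],"angular": [0,0,0],"claw": 1},
    {"slide": [0,0,0],"angular": [0,0,0],"claw": 1},
    {"slide": [0,0,0],"angular": [0,0,0],"claw": 1},
  ],
)

```text
time: 17.4
ee_pos: [0.349, -0.2446, 0.3045]
tcp_rot: [180.0, -0.0, 77.5]
wrist_force: [-0.0, -0.5, -0.5]
opening: 0.0856
grasp_force: 0.0
```

```bash
python3 look.py c9 | grep -v "side (np.float64([23][0-9]*.[0-9]*), np.float64(1"
python3 - <<'E'
from h import *
t=bot.camera("top")
for r in reds(t,(300,185,390,265)):
    p=onz("top",r[0],r[1],.123)-[.491,-.0585,0]; print("top",r[:3],np.degrees(np.arctan2(p[1],p[0])).round(1),np.hypot(*p[:2]).round(4))
E
```

```text
17.4 [ 0.349  -0.2446  0.3045] [ 1.7999e+02 -1.0000e-02  7.7520e+01] 0.0856 [-0.  -0.5 -0.5] [ 0.02 -0.02  0.05]
side (np.float64(263.44), np.float64(221.88), 138) [ 0.4441 -0.1105  0.2245] [ 0.4551 -0.0105  0.12  ]
side (np.float64(308.45), np.float64(224.66), 644) [ 0.5239 -0.1413  0.2245] [ 0.5482 -0.0465  0.12  ]
side (np.float64(280.13), np.float64(253.7), 408) [ 0.4573 -0.1949  0.2245] [ 0.4704 -0.109   0.12  ]
top (np.float64(334.63), np.float64(201.83), 584) [ 0.5316 -0.0247  0.2245] [ 0.5486 -0.0297  0.12  ]
top (np.float64(342.12), np.float64(201.88), 393) [ 0.5315 -0.0435  0.2245] [ 0.5484 -0.0504  0.12  ]
top (np.float64(365.02), np.float64(229.8), 452) [ 0.4614 -0.0992  0.2245] [ 0.4711 -0.1118  0.12  ]
top (np.float64(329.15), np.float64(235.32), 195) [ 0.4477 -0.0104  0.2245] [ 0.456  -0.0138  0.12  ]
top (np.float64(334.61), np.float64(201.87), 599) 27.0 0.064
top (np.float64(342.11), np.float64(201.91), 410) 8.3 0.0575
top (np.float64(365.04), np.float64(229.78), 432) -110.8 0.0567
top (np.float64(329.1), np.float64(235.34), 199) 128.1 0.0571
```

View pics/c9.png

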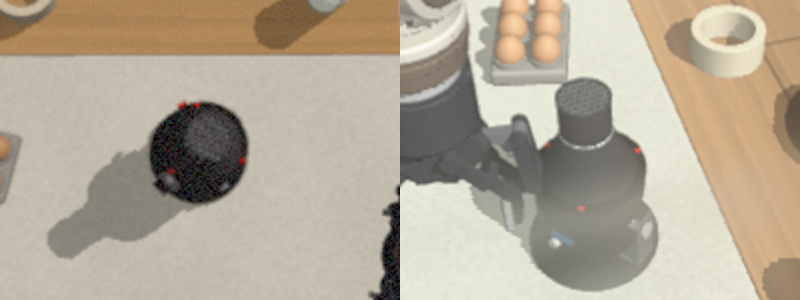

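The catch tab is back at its starting place, so the catch is in. The snoot rebounded about 1.5° from the stop because I released it under more than 1 N m of torque. I'll repeat with only light torque at release.

Request:
play_rows(
  increments=[
    {"slide": [35.4,16.6,0],"angular": [0,0,0],"claw": 1},
    {"slide": [35.4,16.6,0],"angular": [0,0,0],"claw": 1},
    {"slide": [35.4,16.6,0],"angular": [0,0,0],"claw": 1},
    {"slide": [35.4,16.6,0],"angular": [0,0,0],"claw": 1},
    {"slide": [35.4,16.6,0],"angular": [0,0,0],"claw": 1},
    {"slide": [35.4,16.6,0],"angular": [0,0,0],"claw": 1},
    {"slide": [0,0,0],"angular": [0,0,0],"claw": 1},
    {"slide": [0,0,0],"angular": [0,0,0],"claw": 1},
  ],
)

```text
time: 18.35
ee_pos: [0.4923, -0.0565, 0.3039]
tcp_rot: [-179.9, 0.0, 77.8]
wrist_force: [-0.5, -0.1, -0.4]
opening: 0.0851
grasp_force: 0.0
```

```bash
python3 -c "
from h import *
o=bot.get_obs();p=o['ee_pos'];y=np.radians(o['tcp_rot'][2]);d=np.array([.4915,-.0587,.2035])-p
print(p,1e3*(d[0]*np.cos(y)+d[1]*np.sin(y)),1e3*(d[0]*np.sin(y)-d[1]*np.cos(y)),-1e3*d[2])"
```

```text
[ 0.4922837  -0.05647964  0.30393854] -2.335649537469288 -0.29823258690666105 100.43854346524809
```

Request:
play_rows(
  increments=[
    {"slide": [0,0,25],"angular": [0,0,0],"claw": 1},
    {"slide": [0,0,25],"angular": [0,0,0],"claw": 1},
    {"slide": [0,0,25],"angular": [0,0,0],"claw": 1},
    {"slide": [0,0,15],"angular": [0,0,0],"claw": 1},
    {"slide": [0,0,9],"angular": [0,0,0],"claw": 1},
    {"slide": [0,0,0],"angular": [0,0,0],"claw": 1},
    {"slide": [0,0,0],"angular": [0,0,0],"claw": 1},
    {"slide": [0,0,0],"angular": [0,0,0],"claw": 1},
  ],
)

```text
time: 19.15
ee_pos: [0.4924, -0.0582, 0.2065]
tcp_rot: [179.9, -0.0, 77.6]
wrist_force: [-1.0, 0.3, -0.5]
opening: 0.0858
grasp_force: 0.0
```

Centred. I'll close, then turn in small steps.

Request:
play_rows(
  increments=[
    {"slide": [0,-0.5,2],"angular": [0,0,0],"claw": 0.4},
    {"slide": [0,0,0],"angular": [0,0,0],"claw": -0.5},
    {"slide": [0,0,0],"angular": [0,0,0],"claw": -0.5},
    {"slide": [0,0,0],"angular": [0,0,0],"claw": -0.5},
    {"slide": [0,0,0],"angular": [0,0,0],"claw": -0.5},
    {"slide": [0,0,0],"angular": [0,0,1],"claw": -0.5},
    {"slide": [0,0,0],"angular": [0,0,1],"claw": -0.5},
    {"slide": [0,0,0],"angular": [0,0,0],"claw": -0.5},
  ],
)

```text
time: 19.95
ee_pos: [0.4914, -0.0579, 0.2038]
tcp_rot: [180.0, 0.0, 75.8]
wrist_force: [-2.8, -0.7, 6.8]
opening: 0.0548
grasp_force: 74.6
```

```bash
python3 -c "
from h import *
o=bot.get_obs();print(o['tcp_rot'],o['wrist_force'],o['torque'])"
```

```text
[1.79984309e+02 1.64540875e-02 7.57768939e+01] [-2.84393345 -0.6954147   6.78333086] [-0.16844307  0.75337159  1.92117535]
```

Request:
play_rows(
  increments=[
    {"slide": [0,0,0],"angular": [0,0,-1.2],"claw": -0.5},
    {"slide": [0,0,0],"angular": [0,0,0],"claw": -0.5},
    {"slide": [0,0,0],"angular": [0,0,0],"claw": -0.5},
  ],
)

```text
time: 20.25
ee_pos: [0.4915, -0.058, 0.2038]
tcp_rot: [180.0, 0.0, 76.9]
wrist_force: [-3.7, -0.0, 6.0]
opening: 0.0548
grasp_force: 74.6
```

```bash
python3 -c "
from h import *
o=bot.get_obs();print(o['tcp_rot'],o['wrist_force'],o['torque'])
for r in reds(bot.camera('side'),(255,210,350,262)): print(r[:3],onz('side',r[0],r[1],.12).round(4))"
```

```text
[1.79977841e+02 9.45589432e-03 7.68788488e+01] [-3.70512375 -0.01897789  5.9951539 ] [-0.1187376   0.48772747  0.56843437]
(np.float64(342.97), np.float64(222.09), 8008) [ 0.6231 -0.0604  0.12  ]
(np.float64(263.63), np.float64(221.67), 102) [ 0.4556 -0.01    0.12  ]
(np.float64(308.69), np.float64(224.86), 612) [ 0.5485 -0.0472  0.12  ]
(np.float64(279.78), np.float64(253.72), 303) [ 0.4697 -0.1089  0.12  ]
```

Request:
play_rows(
  increments=[
    {"slide": [0,0,0],"angular": [0,0,-0.3],"claw": -0.5},
    {"slide": [0,0,0],"angular": [0,0,0],"claw": 1},
    {"slide": [0,0,0],"angular": [0,0,0],"claw": 1},
    {"slide": [0,0,0],"angular": [0,0,0],"claw": 1},
    {"slide": [0,0,0],"angular": [0,0,0],"claw": 1},
    {"slide": [0,0,0],"angular": [0,0,0],"claw": 1},
    {"slide": [0,0,0],"angular": [0,0,0],"claw": 1},
    {"slide": [0,0,0],"angular": [0,0,0],"claw": 1},
  ],
)

```text
time: 21.1
ee_pos: [0.4916, -0.058, 0.2033]
tcp_rot: [180.0, -0.0, 77.1]
wrist_force: [-0.4, 0.0, 0.8]
opening: 0.0856
grasp_force: 0.0
```

Request:
play_rows(
  increments=[
    {"slide": [0,0,-5],"angular": [0,0,0],"claw": 1},
    {"slide": [0,0,-15],"angular": [0,0,0],"claw": 1},
    {"slide": [0,0,-30],"angular": [0,0,0],"claw": 1},
    {"slide": [0,0,-30],"angular": [0,0,0],"claw": 1},
    {"slide": [-20,-20,-20],"angular": [0,0,0],"claw": 1},
    {"slide": [-40,-20,0],"angular": [0,0,0],"claw": 1},
    {"slide": [-40,-20,0],"angular": [0,0,0],"claw": 1},
    {"slide": [-40,-20,0],"angular": [0,0,0],"claw": 1},
  ],
)

```text
time: 21.9
ee_pos: [0.3813, -0.1775, 0.3039]
tcp_rot: [179.9, 0.0, 77.2]
wrist_force: [0.9, -0.6, -0.2]
opening: 0.0854
grasp_force: 0.0
```

Request:
play_rows(
  increments=[
    {"slide": [-40,-20,0],"angular": [0,0,0],"claw": 1},
    {"slide": [-30,0,0],"angular": [0,0,0],"claw": 1},
    {"slide": [0,0,0],"angular": [0,0,0],"claw": 1},
    {"slide": [0,0,0],"angular": [0,0,0],"claw": 1},
  ],
)

```text
time: 22.3
ee_pos: [0.347, -0.2408, 0.3036]
tcp_rot: [180.0, -0.0, 77.0]
wrist_force: [-0.1, 0.2, 0.1]
opening: 0.0855
grasp_force: 0.0
```

Run:
```python
from h import *
for n,b in(("side",(255,210,330,262)),("top",(300,185,390,265))):
    R=reds(bot.camera(n),b); P=[onz(n,r[0],r[1],.121) for r in R if r[2]>30 and not(n=='top' and abs(r[0]-334.6)<2)]
    c=np.mean(P,0); print(n,[r[:3] for r in R],c.round(4),[np.degrees(np.arctan2(*(p-c)[1::-1])).round(1) for p in P])
```

```text
side [(np.float64(263.38), np.float64(221.9), 133), (np.float64(308.54), np.float64(224.72), 616), (np.float64(280.01), np.float64(253.76), 384)] [ 0.491  -0.0563  0.121 ] [np.float64(128.9), np.float64(8.7), np.float64(-111.4)]
top [(np.float64(334.62), np.float64(201.83), 590), (np.float64(342.09), np.float64(202.03), 385), (np.float64(365.05), np.float64(229.86), 512), (np.float64(329.13), np.float64(235.28), 205)] [ 0.4916 -0.0586  0.121 ] [np.float64(8.4), np.float64(-111.3), np.float64(128.4)]
```

It rests at the same angle after each release, which is the stop without load. The catch is in and the arm is clear, so I'm handing in.

```bash
python3 -c "
from workcell import bot
print(bot.job_done())"
```

```text
the job is handed in; nothing more can be done
None
```

The snoot is on the light's mount, turned clockwise to the stop and released (it rests about 34.5° from mid-notch by camera, nominal 36°), with the catch tab back at its start position, the arm clear and the job handed in at about 22 s.

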